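Touch off the datum posts with the stylus and present it level

ROBOT

A 6-joint arm with a two-finger parallel gripper is mounted at the origin on a cart in front of the work surface, level with it; the furniture and walls round the work are solid. World frame = base frame: x ahead of the robot, y to its left, z up, the work surface at z = 0. Lengths are in m, angles in degrees, forces in N, time in s.
With the tool pointing down it reaches from about 0.4 to 0.825 m from the base axis. Payload 7 kg.
Tool frame: the origin (TCP) lies midway between the tips of the shut fingers; the grasp point (between the pads) lies r.pinch_z behind it (r.pinch_z is the distance from the TCP to the grasp point, in m); z points along the fingers, y is the line along which they close (so a half turn about z gives the same grasp; the last joint's range is limited). The gripper opens to 88 mm and grips with 3 to 60 N. Pads are 19 mm wide; open, the fingers measure 130 mm over their backs; the gripper's body (78 mm by 193 mm) begins 47 mm behind the grasp point.
Start: joints at [-59.525, 20.546, 0.682, 0, -70.136, -16.507], TCP at [0.163, -0.655, 0.196] pointing down, gripper open.
Joint ranges: [-176.03, 176.03], [-82.01, 121.73], [-58.28, 71.71], [-173.87, 95.51], [-174.79, -0.11], [-173.66, 173.66]. Speed limits (degrees/s): [136.94, 136.94, 172.46, 180, 180, 180].

INTERFACE

Orientations are given as [roll, pitch, yaw] about the fixed x, y, z axes, in that order (R = Rz(yaw) Ry(pitch) Rx(roll)).
In Python, from plant import r, optics, job gives the robot as it stands.
- The arm moves only by the shell command python3 -m crank 'ROWS' [FORCE]. ROWS is JSON, a list of rows, each an object with "xyz": the shift along the tool's x, y, z in units of 30 mm (1.0 is 30 mm), a list of three; "delta_rot": the turn, a rotation vector about the tool's x, y, z in degrees, a list of three; "claw": the closure, from 0 (fully open) to 1 (shut). A call has 1 to 20 rows; each row is the pose to reach, as a shift and turn from the pose commanded when the call began, along the tool's axes at that moment; what a row does not reach only later rows make up. A row lasts 1/8 s, in which the tool goes at most 62.5 mm and 10.7 degrees, less where a joint would pass 70% of its speed; a pose out of reach is approached as far as the arm can. A call with a gripper value outside its range is refused whole. The fingers move at their own pace and stop on an object; FORCE is the grip in N (left out, the last holds). Time passes only in rows, so rows that repeat a pose let the fingers close. It gives the time, the measured TCP pose, the force, the opening and the grip force at its end, in the units of the state.
- r.get_state(): the state, without advancing time (a new reading comes with each control period).
- optics.capture(name): name is "scene" or "top"; returns a dict with "img" (384x512x3 uint8, blue, green, red), "fovy" (degrees; the focal length in pixels is half the picture's height over the tangent of half this angle, whatever the lens; pixels are square), "cx", "cy" (the principal point, pixels), "dist" ([k1, k2, p1, p2, k3] as OpenCV has them; the pictures are not rectified), "eye" and "rotation" of the camera in the world. Camera axes: x right, y up, looking along -z (the intrinsics and any distortion apply to the point x, -y, -z); pixel columns grow to the right and rows downward; lengths in m; the calibration is good to about 2 mm. A picture is of the moment at which its call begins. There is no depth.
- job.close_job(): hands the job in; it is judged then, once.
The state is a dict: "time_s": time; "joints": joint angles; "qd": joint speeds; "joint_torque": joint torques, N m; "tcp_pos": TCP position; "eef_rot": TCP orientation; "contact_force": force on the tool from outside, world axes, zero at the start; "moment": the same for the moment, N m; "gripper_width": finger opening in m; "gripper_force": force on a finger pad.
Only numpy, scipy, OpenCV 4.12 (cv2) and the standard library are available. Lean on these libraries where they do the work, as an engineer would, in place of code of your own. Each camera call takes 0.05 s, during which the arm holds its last target. There are 200 camera calls.

TASK

The bowl is about to be digitised: draw the stylus out of its leaning holder and with its ball tip press the sprung cap of each of the three datum posts down a little, one after the other from the lowest post to the tallest. Then turn the stylus level and hold it up still for the check of its tip, at least 20 cm above the bench and touching nothing else; finish while holding it so. Leave the bowl and the other things on the bench where they stand.

Things in the scene. Friction and masses are not known exactly. Their poses are not given: they have to be found in the camera images.
- stylus: Loose stylus, 189 mm long, 0.06-0.12 kg. Origin: grip middle; x axis along it, tip to tail. 16 mm square handle (sides along y, z), x -78 to 55 mm, ribbed black grip x +-30; 28 mm flange at x -48 to -44; thin stem with 6 mm ball. Starts in the holder leaning (tail 39-45 deg above level, a little slack), ball down, flange resting on the sleeve mouth, its y level (two sides upright); draw it out along its x.
- stylus_tip (a point): Centre of the 6 mm ball at the stylus's tip, at x = -127 mm on the stylus's axis.
- stylus_tail (a point): The tail end of the stylus, at x = +59 mm on its axis.
- holder: Fixed stylus holder: dark base plate 120 x 70 x 8 mm, origin at the centre of its underside, z up; square metal sleeve (outside 28.5, inside 18.5, 86 mm long) leaning 45 deg, open upper end towards the holder's +x, roughly away from the robot. Top of sleeve 89 mm above the bench; the stylus's lower 82 mm are inside the sleeve.
- sleeve_mouth (a point): Centre of the sleeve's open upper end, on the sleeve's axis, 79 mm above the bench.
- post_low: The low datum post, fixed on the bench: round metal foot 44 mm wide, slim column, and on top a flat round sprung cap 22 mm wide. Top of the cap 25 mm above the bench at rest. Origin at the centre of its underside. The three posts are alike but for height (25, 45, 65 mm).
- post_low_cap (a joint): Sinking of the low post's sprung cap, in m: 0 at rest, 0.006 fully down; about 0.9 N starts it and 3.3 N takes it fully down; it springs back when let go.
- post_low_top (a point): Centre of the top face of the low post's cap (moves with the cap).
- post_mid: The middle-height datum post, fixed on the bench: round metal foot 44 mm wide, slim column, and on top a flat round sprung cap 22 mm wide. Top of the cap 45 mm above the bench at rest. Origin at the centre of its underside. The three posts are alike but for height (25, 45, 65 mm).
- post_mid_cap (a joint): Sinking of the middle-height post's sprung cap, in m: 0 at rest, 0.006 fully down; about 0.9 N starts it and 3.3 N takes it fully down; it springs back when let go.
- post_mid_top (a point): Centre of the top face of the middle-height post's cap (moves with the cap).
- post_tall: The tall datum post, fixed on the bench: round metal foot 44 mm wide, slim column, and on top a flat round sprung cap 22 mm wide. Top of the cap 65 mm above the bench at rest. Origin at the centre of its underside. The three posts are alike but for height (25, 45, 65 mm).
- post_tall_cap (a joint): Sinking of the tall post's sprung cap, in m: 0 at rest, 0.006 fully down; about 0.9 N starts it and 3.3 N takes it fully down; it springs back when let go.
- post_tall_top (a point): Centre of the top face of the tall post's cap (moves with the cap).
- bowl: Pale green bowl, 120 mm wide, 58 mm high, behind the posts; origin at the centre of its underside. To be left alone.
- clay_pot: Small cream clay pot, 66 mm wide, 82 mm high; origin at the centre of its underside. To be left alone.
- squat_tin: Squat olive tin, 68 mm wide, 74 mm high; origin at the centre of its underside. To be left alone.
- caddy: Clear open box of small tools, 91 x 160 x 33 mm (long side along its y); origin at the centre of its underside. To be left alone.
There are look-alikes about, which are no part of the job. What is shaped like the stylus but yellow is not meant. What is shaped like the holder but red is not meant.

How it is judged:
By the outcome, as a careful person would: the job done as asked, in the order asked, and still so for the second after the job is handed in, while the arm keeps its last pose, push and grip.
It also fails if it takes over 51 s, if anything falls off the work surface, if the arm or the gripper's body presses on something with over 40 N, if the wrist force passes 120 N, or if a joint passes its speed limit or range.

## Working session

There is one attempt and no reset: what is moved stays moved. The work goes in short steps, Python scripts to look and compute and a shell command to move; the robot and the scene stay as the last step left them, time stands still between calls to the robot, and variables do not carry over. Pictures are saved under pics/ and viewed, at most 10 in all, crops included, and the job is handed in when it is done.

```bash
ls; mkdir -p pics; python3 - <<'E'
from plant import r,optics,job
import cv2,numpy as np,pickle
print(r.get_state(), r.pinch_z)
for n in("scene","top"):
    c=optics.capture(n); pickle.dump(c,open(f"{n}.pkl","wb"))
    cv2.imwrite(f"pics/{n}0.png",cv2.resize(c["img"],(800,600),interpolation=cv2.INTER_CUBIC))
    print({k:v for k,v in c.items() if k!="img"})
E
```

```text
pics
{'time_s': 0.0, 'joints': array([-5.95255607e+01,  2.05914576e+01,  6.32047478e-01, -2.13969579e-02,
       -7.01333959e+01, -1.65071230e+01]), 'qd': array([ 0.01728682, -0.01032675,  0.03004001,  0.01502228, -0.02504079,
        0.01234888]), 'joint_torque': array([ 8.43229445e-04, -5.82723391e+01,  2.93057603e+01,  6.99736610e+00,
        6.83259394e-03, -1.50262285e-04]), 'tcp_pos': array([ 0.16277175, -0.65451982,  0.19530533]), 'eef_rot': array([ 1.79905303e+02, -7.08692513e-03, -1.66039965e+02]), 'contact_force': array([-0.31659678,  0.55033526, -0.01023815]), 'moment': array([-0.03562104,  0.02264145, -0.04149358]), 'gripper_force': 0.0, 'gripper_width': 0.08761384205841485} 0.0188
{'fovy': 48.21539030392975, 'cx': 248.08439593757373, 'cy': 188.812268940402, 'dist': array([-0.05248051,  0.        ,  0.        ,  0.        ,  0.        ]), 'eye': array([-0.00486986,  0.82369612,  0.88960144]), 'rotation': array([  51.46075025,   -1.2944497 , -145.15929236])}
{'fovy': 45.21158054267639, 'cx': 263.9808044823885, 'cy': 191.8129329109252, 'dist': array([-0.15886724,  0.        ,  0.        ,  0.        ,  0.        ]), 'eye': array([0.18544125, 0.03865226, 1.75528052]), 'rotation': array([ 11.80357053,   0.40108973, -93.31316948])}
```

View pics/scene0.png

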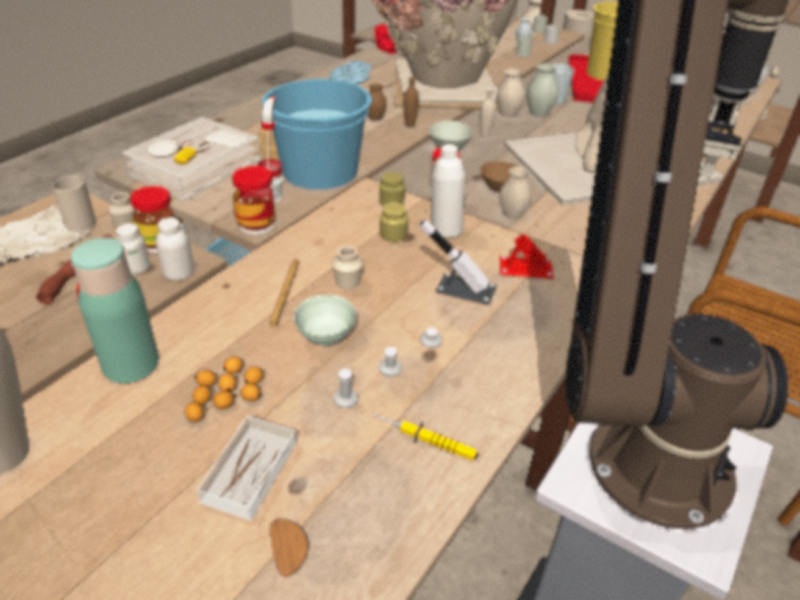

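View pics/top0.png

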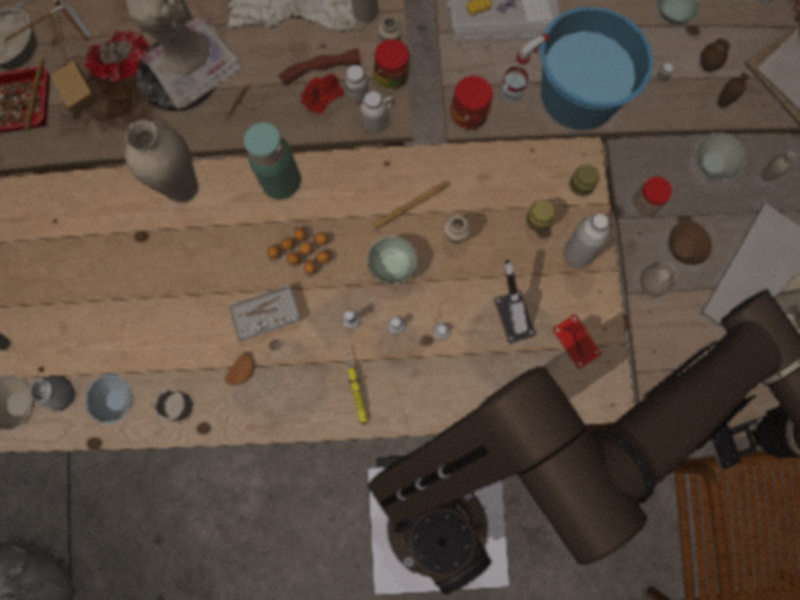

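The scene view shows the stylus (black and white) at (440,245) in the dark holder at (468,287). Its look-alikes are the yellow stylus at (438,440) and the red holder at (526,258). The posts from low to tall are at (432,334), (390,355) and (346,380). In the top view the stylus and holder are at (512,300) and the posts at (441,330), (396,324) and (350,318). I choose the black and white stylus in the dark holder, and will check it in a crop.

```bash
cat > h.py <<'E'
import numpy as np,cv2
from scipy.spatial.transform import Rotation as R
def K(c):
    f=192/np.tan(np.radians(c["fovy"]/2)); return np.array([[f,0,c["cx"]],[0,f,c["cy"]],[0,0,1]])
def ray(c,px):
    u=cv2.undistortPoints(np.array([[px]],float),K(c),c["dist"])[0,0]
    d=R.from_euler("xyz",c["rotation"],degrees=True).as_matrix()@np.array([u[0],-u[1],-1])
    return np.array(c["eye"]),d/np.linalg.norm(d)
def onz(c,px,z):
    e,d=ray(c,px); return e+d*(z-e[2])/d[2]
def tri(c1,p1,c2,p2):
    (a,d),(b,f)=ray(c1,p1),ray(c2,p2)
    s=np.linalg.lstsq(np.stack([d,-f],1),b-a,rcond=None)[0]
    A,B=a+s[0]*d,b+s[1]*f; return (A+B)/2,np.linalg.norm(A-B)
def proj(c,p):
    M=R.from_euler("xyz",c["rotation"],degrees=True).as_matrix()
    q=M.T@(np.array(p)-c["eye"]); 
    return cv2.projectPoints(np.array([[q[0],-q[1],-q[2]]]),np.zeros(3),np.zeros(3),K(c),c["dist"])[0][0,0]
E
python3 - <<'E'
import pickle,numpy as np,cv2
from h import *
s=pickle.load(open("scene.pkl","rb"));t=pickle.load(open("top.pkl","rb"))
a=s["img"][130:205,255:330]; b=t["img"][155:230,300:375]
z=lambda i:cv2.resize(i,(375,375),interpolation=cv2.INTER_CUBIC)
cpost=s["img"][205:265,205:290];dpost=t["img"][190:220,210:295]
top=np.hstack([z(a),z(b)])
w=lambda i,h:cv2.resize(i,(375,h),interpolation=cv2.INTER_CUBIC)
cv2.imwrite("pics/crop1.png",np.vstack([top,np.hstack([w(cpost,210),w(dpost,210)])]))
# caps by disc: bright, in top view cast to each height
for n,c,g in(("scene",s,[(432,331),(390,352),(346,374)]),("top",t,[(441,329),(396,323),(350,317)])):
  for (x,y),h in zip(g,(.025,.045,.065)): print(n,h,onz(c,(x*.64,y*.64),h).round(4))
E
```

```text
scene 0.025 [ 0.4658 -0.0377  0.025 ]
scene 0.045 [0.4864 0.077  0.045 ]
scene 0.065 [0.5045 0.1845 0.065 ]
top 0.025 [ 0.4703 -0.0352  0.025 ]
top 0.045 [0.4881 0.0729 0.045 ]
top 0.065 [0.5055 0.1815 0.065 ]
```

View pics/crop1.png

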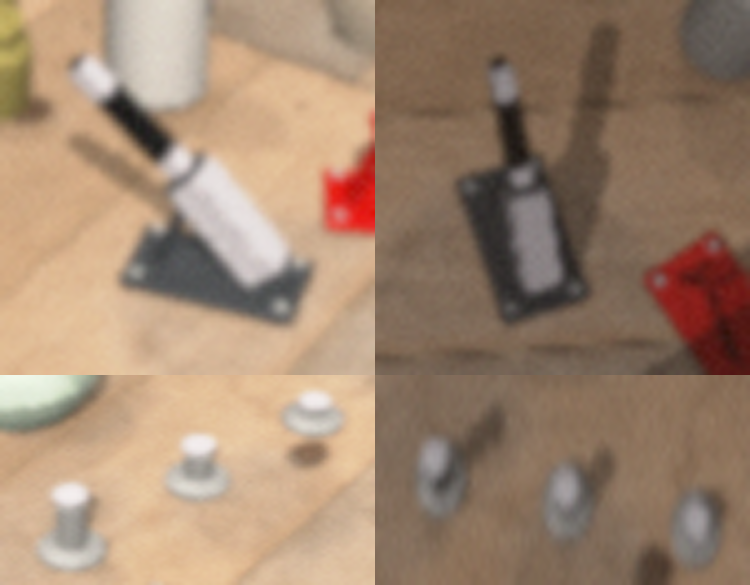

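The crop confirms the stylus, with a black grip and pale ends in the dark holder: tail at (78,62) in the left crop and (498,62) in the right. The three caps are clear.

```bash
python3 - <<'E'
import pickle
from h import *
s=pickle.load(open("scene.pkl","rb"));t=pickle.load(open("top.pkl","rb"))
S=lambda x,y:(255+x/5-.4,130+y/5-.4);T=lambda x,y:(300+(x-375)/5-.4,155+y/5-.4)
P={}
for n,a,b in(("tail",(78,62),(498,62)),("grip_up",(110,98),(510,105)),("grip_lo",(162,150),(516,165))):
    P[n],e=tri(s,S(*a),t,T(*b)); print(n,P[n].round(4),round(e,4))
d=P["tail"]-P["grip_lo"]; print("len tail-lo (89):",np.linalg.norm(d),"yaw",np.degrees(np.arctan2(d[1],d[0])),"elev",np.degrees(np.arcsin(d[2]/np.linalg.norm(d))))
q=np.array([onz(t,T(*p),.008) for p in((469,187),(575,289),(511,308))])
print(q.round(4)); ctr=(q[0]+q[1])/2; ax=q[0]-q[2]; print("holder",ctr,np.degrees(np.arctan2(ax[1],ax[0])),np.linalg.norm(ax),np.linalg.norm(q[1]-q[2]))
q=np.array([onz(s,S(*p),.008) for p in((137,270),(282,305),(304,265))]) 
print(q.round(4))
for n,a,b,h in(("low",(276.2,211.7),(282.6,208.9),.025),("mid",(249.5,224),(252.9,205.3),.045),("tall",(220.7,238.3),(223.4,201),.065)):
    p,e=tri(s,a,t,b); print(n,p.round(4),round(e,4),onz(s,a,h).round(4),onz(t,b,h).round(4))
for n,p,z in(("tin",(391,225),.074),):
    print(n,onz(s,(p[0]*.64,p[1]*.64),z))
print("bottle",onz(s,(448*.64,230*.64),0)," bowl",onz(t,(392*.64,260*.64),.03),"tin",onz(t,(541*.64,213*.64),.074),"tintop2",onz(t,(585*.64,178*.64),.074),"bottle top",tri(s,(449*.64,150*.64),t,(598*.64,222*.64)))
E
```

```text
tail [ 0.598  -0.1929  0.1467] 0.0048
grip_up [ 0.5738 -0.2012  0.1232] 0.0008
grip_lo [ 0.5346 -0.2057  0.0958] 0.0009
len tail-lo (89): 0.08223039069930971 yaw 11.440802478799778 elev 38.192645284738376
[[ 0.5374 -0.1808  0.008 ]
 [ 0.4526 -0.2561  0.008 ]
 [ 0.4409 -0.2054  0.008 ]]
holder [ 0.49504097 -0.21842708  0.008     ] 14.318303035004305 0.09960484475378527 0.05201281258560484
[[ 0.5356 -0.1871  0.008 ]
 [ 0.4386 -0.2121  0.008 ]
 [ 0.4472 -0.2594  0.008 ]]
low [ 0.4726 -0.0388  0.0229] 0.0093 [ 0.4668 -0.0377  0.025 ] [ 0.4766 -0.037   0.025 ]
mid [0.4915 0.0737 0.0455] 0.0043 [0.4896 0.0728 0.045 ] [0.4936 0.0746 0.045 ]
tall [0.511  0.1826 0.0644] 0.0041 [0.5086 0.1825 0.065 ] [0.5127 0.1834 0.065 ]
tin [ 0.70345443 -0.23943168  0.074     ]
bottle [ 0.64372576 -0.40088789  0.        ]  bowl [0.6494005  0.07467974 0.03      ] tin [ 0.73578743 -0.29828001  0.074     ] tintop2 [ 0.82201516 -0.4190151   0.074     ] bottle top (array([ 0.66180414, -0.40051009,  0.20861489]), np.float64(0.0038144186515477016))
```

```bash
cat >> h.py <<'E'
def tool(yaw,t):
    "tool z leans t deg from straight down toward heading yaw; tool x = stylus tip direction"
    return (R.from_euler("xyz",[180,0,yaw-180],degrees=True)*R.from_rotvec([0,-t,0],degrees=True))
def go(st,grasp,yaw,t,pz=.0188):
    "shift (units) and turn to bring grasp point to 'grasp'"
    R0=R.from_euler("xyz",st["eef_rot"],degrees=True); R1=tool(yaw,t)
    tcp=np.array(grasp)+pz*R1.as_matrix()[:,2]
    return (R0.inv().apply(tcp-st["tcp_pos"])/.03).round(2),(R0.inv()*R1).as_rotvec(degrees=True).round(1)
E
python3 - <<'E'
from plant import r
from h import *
st=r.get_state(); d=tool(14,42).as_matrix()[:,2]; G=np.array([.5542,-.2035,.1095]); print(d)
print(go(st,[.30,-.50,.33],14,0)); print(go(st,G-.1*d+[0,0,.12],14,20)); print(go(st,G-.1*d,14,42))
E
```

```text
[ 0.64925457  0.16187734 -0.74314483]
(array([-5.68,  3.9 , -3.85]), array([ 0.1, -0. , -0. ]))
(array([-14.27,  11.45,  -3.01]), array([  0.1, -20. ,  -0.1]))
(array([-14.48,  11.44,   0.87]), array([  0.1, -42. ,  -0.1]))
```

```bash
python3 -m crank '[{"xyz":[-2.5,1.7,-2],"delta_rot":[0,0,0],"claw":0},{"xyz":[-4,3,-3.6],"delta_rot":[0,0,0],"claw":0},{"xyz":[-5.7,3.9,-3.85],"delta_rot":[0,0,0],"claw":0},{"xyz":[-7.2,5.3,-3.7],"delta_rot":[0,-4,0],"claw":0},{"xyz":[-8.7,6.6,-3.5],"delta_rot":[0,-8,0],"claw":0},{"xyz":[-10.2,7.9,-3.3],"delta_rot":[0,-12,0],"claw":0},{"xyz":[-11.7,9.2,-3.2],"delta_rot":[0,-16,0],"claw":0},{"xyz":[-13.2,10.5,-3],"delta_rot":[0,-20,0],"claw":0},{"xyz":[-14.3,11.44,-2.5],"delta_rot":[0,-27,0],"claw":0},{"xyz":[-14.4,11.44,-1.2],"delta_rot":[0,-35,0],"claw":0},{"xyz":[-14.48,11.44,0.3],"delta_rot":[0,-42,0],"claw":0},{"xyz":[-14.48,11.44,0.87],"delta_rot":[0,-42,0],"claw":0},{"xyz":[-14.48,11.44,0.87],"delta_rot":[0,-42,0],"claw":0},{"xyz":[-14.48,11.44,0.87],"delta_rot":[0,-42,0],"claw":0}]' 10
python3 - <<'E'
from plant import r,optics
from h import *
st=r.get_state(); print(st["joints"],st["time_s"],go(st,[.5542,-.2035,.1095],14,42))
a=optics.capture("scene");b=optics.capture("top")
z=lambda i:cv2.resize(i,(400,400),interpolation=cv2.INTER_CUBIC)
cv2.imwrite("pics/pre.png",np.hstack([z(a["img"][120:220,240:340]),z(b["img"][140:240,280:380])]))
E
```

```text
time_s: 1.85
tcp_pos: [0.502, -0.2178, 0.1713]
eef_rot: [-179.9, 42.0, -166.0]
contact_force: [-0.1, -0.5, 0.0]
gripper_width: 0.0873
gripper_force: 0.0
[-28.59157564  -1.26821412 -27.30933077 -45.03036415 -39.69978467
 -18.05797809] 1.85 (array([0.04, 0.05, 3.36]), array([-0.1, -0. ,  0. ]))
```

View pics/pre.png

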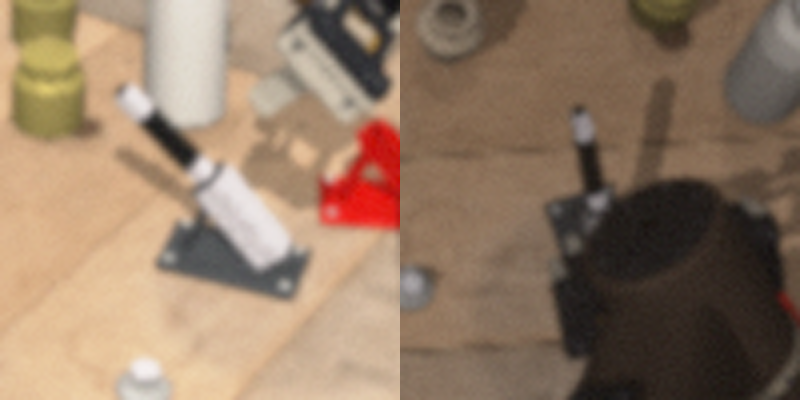

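The left crop shows the stylus undisturbed, with a gripper finger at (270,95) up and right of it. I'll project the known points to check the alignment.

```bash
python3 - <<'E'
import pickle
from plant import r
from h import *
s=pickle.load(open("scene.pkl","rb"));t=pickle.load(open("top.pkl","rb")); st=r.get_state()
M=R.from_euler("xyz",st["eef_rot"],degrees=True).as_matrix(); p=np.array(st["tcp_pos"])
u=np.array([np.cos(.733)*.9703,np.cos(.733)*.2419,np.sin(.733)])
for n,q in(("tcp",p),("f+",p+.05*M[:,1]),("f-",p-.05*M[:,1]),("G",[.5542,-.2035,.1095]),("tail",np.array([.5542,-.2035,.1095])+.059*u)):
    print(n,((proj(s,q)-[240,120])*4).round(),((proj(t,q)-[280,140])*4+[400,0]).round())
E
```

```text
tcp [239.  86.] [618. 207.]
f+ [222. 119.] [565. 223.]
f- [255.  55.] [671. 190.]
G [168. 138.] [589. 166.]
tail [119.  85.] [578. 111.]
```

The projections match the stylus in both views. The open fingertips sit slightly back because the linkage retracts them. Now I approach and grip.

```bash
python3 -m crank '[{"xyz":[0,0,1],"delta_rot":[0,0,0],"claw":0},{"xyz":[0.05,0.05,2],"delta_rot":[0,0,0],"claw":0},{"xyz":[0.05,0.05,2.9],"delta_rot":[0,0,0],"claw":0},{"xyz":[0.05,0.05,3.35],"delta_rot":[0,0,0],"claw":0},{"xyz":[0.05,0.05,3.35],"delta_rot":[0,0,0],"claw":0.3},{"xyz":[0.05,0.05,3.35],"delta_rot":[0,0,0],"claw":0.6},{"xyz":[0.05,0.05,3.35],"delta_rot":[0,0,0],"claw":0.8},{"xyz":[0.05,0.05,3.35],"delta_rot":[0,0,0],"claw":1},{"xyz":[0.05,0.05,3.35],"delta_rot":[0,0,0],"claw":1},{"xyz":[0.05,0.05,3.35],"delta_rot":[0,0,0],"claw":1}]' 10
python3 - <<'E'
from plant import r
print(r.get_state()["moment"])
E
```

```text
time_s: 3.2
tcp_pos: [0.5654, -0.1998, 0.0946]
eef_rot: [-180.0, 42.0, -166.0]
contact_force: [-0.1, 0.1, -0.2]
gripper_width: 0.0331
gripper_force: 0.0
[-0.57898013  2.19138398  0.0183085 ]
```

```bash
python3 -m crank '[{"xyz":[0,0,0],"delta_rot":[0,0,0],"claw":1},{"xyz":[0,0,0],"delta_rot":[0,0,0],"claw":1},{"xyz":[0,0,0],"delta_rot":[0,0,0],"claw":1},{"xyz":[0,0,0],"delta_rot":[0,0,0],"claw":1},{"xyz":[0,0,0],"delta_rot":[0,0,0],"claw":1},{"xyz":[0,0,0],"delta_rot":[0,0,0],"claw":1}]' 15
python3 - <<'E'
from plant import r
print(r.get_state()["moment"],r.get_state()["contact_force"])
E
```

```text
time_s: 3.95
tcp_pos: [0.5654, -0.1997, 0.0945]
eef_rot: [180.0, 42.0, -166.0]
contact_force: [0.0, 0.7, 0.4]
gripper_width: 0.0001
gripper_force: 0.0
[-0.56992087  2.20947725 -0.02080427] [0.02516602 0.70410847 0.36370241]
```

The fingers shut on nothing, so I look again.

```bash
python3 - <<'E'
from plant import r,optics
from h import *
a=optics.capture("scene");b=optics.capture("top")
z=lambda i:cv2.resize(i,(400,400),interpolation=cv2.INTER_CUBIC)
cv2.imwrite("pics/miss.png",np.hstack([z(a["img"][130:190,250:310]),z(b["img"][140:220,290:370])]))
p=r.get_state()["tcp_pos"]
print((proj(a,p)-[250,130])*400/60,(proj(b,p)-[290,140])*5+[400,0])
E
```

```text
[187.23277818 184.0498811 ] [576.81702129 197.7791759 ]
```

View pics/miss.png

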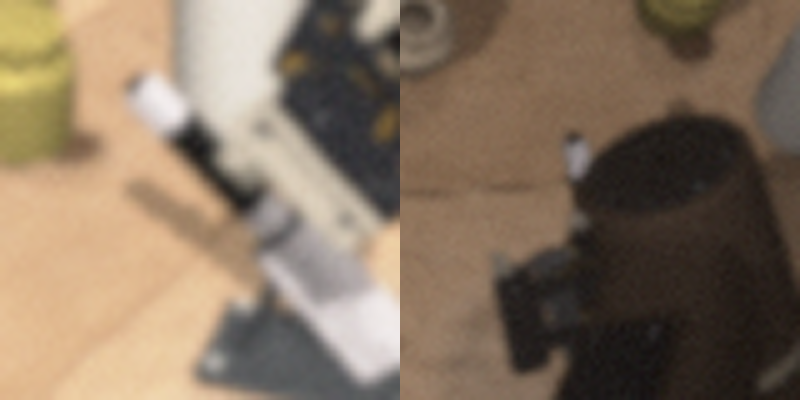

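The stylus hasn't moved. The shut fingertips at (225,170) in the left crop end at its upper edge, so they closed about 2 cm short. I'll open, go deeper along the tool axis and close again.

```bash
python3 -m crank '[{"xyz":[0,0,-1],"delta_rot":[0,0,0],"claw":0},{"xyz":[0,0,-1],"delta_rot":[0,0,0],"claw":0},{"xyz":[0,0,-1],"delta_rot":[0,0,0],"claw":0},{"xyz":[0,0,-1],"delta_rot":[0,0,0],"claw":0},{"xyz":[0,0,-1],"delta_rot":[0,0,0],"claw":0},{"xyz":[0,0,-1],"delta_rot":[0,0,0],"claw":0},{"xyz":[0,0,-1],"delta_rot":[0,0,0],"claw":0},{"xyz":[0,0,-1],"delta_rot":[0,0,0],"claw":0},{"xyz":[0,0,-0.5],"delta_rot":[0,0,0],"claw":0}]' 15
python3 - <<'E'
from plant import r,optics
from h import *
a=optics.capture("scene");b=optics.capture("top")
z=lambda i:cv2.resize(i,(400,400),interpolation=cv2.INTER_CUBIC)
cv2.imwrite("pics/open.png",np.hstack([z(a["img"][120:200,250:330]),z(b["img"][140:220,290:370])]))
st=r.get_state();p=st["tcp_pos"];M=R.from_euler("xyz",st["eef_rot"],degrees=True).as_matrix()
for k in(-.06,0,.06):
  q=p+k*M[:,1];print((proj(a,q)-[250,120])*5,(proj(b,q)-[290,140])*5+[400,0])
E
```

```text
time_s: 5.18
tcp_pos: [0.5563, -0.2024, 0.1063]
eef_rot: [-179.9, 42.1, -166.0]
contact_force: [0.5, -0.3, 0.2]
gripper_width: 0.0839
gripper_force: 0.0
[181.88924443 133.30917699] [658.52069008 183.56386483]
[155.25932246 179.39982873] [582.18117394 207.05005523]
[126.86511415 228.53543945] [505.18124026 230.72184916]
```

View pics/open.png

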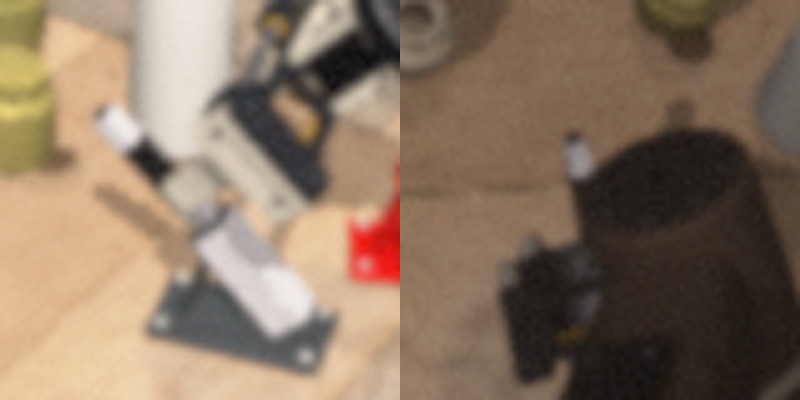

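The near finger now crosses the grip at (185,185), so the fingers straddle it laterally but are short by about 2 cm. I'll advance 35 mm and close.

```bash
python3 -m crank '[{"xyz":[0,0,0.5],"delta_rot":[0,0,0],"claw":0},{"xyz":[0,0,0.9],"delta_rot":[0,0,0],"claw":0},{"xyz":[0,0,1.1],"delta_rot":[0,0,0],"claw":0},{"xyz":[0,0,1.1],"delta_rot":[0,0,0],"claw":1},{"xyz":[0,0,1.1],"delta_rot":[0,0,0],"claw":1},{"xyz":[0,0,1.1],"delta_rot":[0,0,0],"claw":1},{"xyz":[0,0,1.1],"delta_rot":[0,0,0],"claw":1},{"xyz":[0,0,1.1],"delta_rot":[0,0,0],"claw":1},{"xyz":[0,0,1.1],"delta_rot":[0,0,0],"claw":1},{"xyz":[0,0,1.1],"delta_rot":[0,0,0],"claw":1},{"xyz":[0,0,1.1],"delta_rot":[0,0,0],"claw":1},{"xyz":[0,0,1.1],"delta_rot":[0,0,0],"claw":1}]' 15
```

```text
time_s: 6.78
tcp_pos: [0.5773, -0.1972, 0.0812]
eef_rot: [-179.9, 42.0, -166.0]
contact_force: [0.4, -1.3, -0.8]
gripper_width: 0.0162
gripper_force: 14.6
```

Gripped at 16.2 mm. Now I firm up the grip and draw along the sleeve axis.

```bash
python3 -m crank '[{"xyz":[0,0,0],"delta_rot":[0,0,0],"claw":1},{"xyz":[0,0,0],"delta_rot":[0,0,0],"claw":1},{"xyz":[-0.2,0,-0.01],"delta_rot":[0,0,0],"claw":1},{"xyz":[-0.5,0,-0.03],"delta_rot":[0,0,0],"claw":1},{"xyz":[-0.8,0,-0.04],"delta_rot":[0,0,0],"claw":1},{"xyz":[-1.1,0,-0.06],"delta_rot":[0,0,0],"claw":1}]' 50
```

```text
time_s: 7.52
tcp_pos: [0.5993, -0.1905, 0.1041]
eef_rot: [179.9, 41.9, -166.1]
contact_force: [0.7, 0.0, -0.4]
gripper_width: 0.0156
gripper_force: 49.3
```

```bash
python3 -m crank '[{"xyz":[-0.5,0,-0.03],"delta_rot":[0,0,0],"claw":1},{"xyz":[-1,0,-0.05],"delta_rot":[0,0,0],"claw":1},{"xyz":[-1.6,0,-0.08],"delta_rot":[0,0,0],"claw":1},{"xyz":[-2.2,0,-0.11],"delta_rot":[0,0,0],"claw":1},{"xyz":[-2.8,0,-0.14],"delta_rot":[0,0,0],"claw":1},{"xyz":[-3.2,0,-0.3],"delta_rot":[0,0,0],"claw":1},{"xyz":[-3.2,0,-0.3],"delta_rot":[0,0,0],"claw":1}]' 50
python3 - <<'E'
from plant import r,optics
from h import *
a=optics.capture("scene");b=optics.capture("top")
st=r.get_state();p=st["tcp_pos"];M=R.from_euler("xyz",st["eef_rot"],degrees=True).as_matrix();print(st["joints"])
for q in(p-.0188*M[:,2],p-.0188*M[:,2]+.127*M[:,0]): print((proj(a,q)-[220,90])*4,(proj(b,q)-[280,110])*4+[400,0])
z=lambda i:cv2.resize(i,(400,400),interpolation=cv2.INTER_CUBIC)
cv2.imwrite("pics/drawn.png",np.hstack([z(a["img"][90:190,220:320]),z(b["img"][110:210,280:380])]))
E
```

```text
time_s: 8.4
tcp_pos: [0.6631, -0.1742, 0.1756]
eef_rot: [179.9, 42.0, -166.0]
contact_force: [-0.5, 0.5, -1.3]
gripper_width: 0.0155
gripper_force: 49.3
[-12.11342217   7.75899654 -19.59707281 -37.4642991  -29.0308013
 -36.18828313]
[135.60157777 150.0854687 ] [561.4743646 162.5057749]
[240.86205438 263.75487011] [584.08458675 283.32904864]
```

View pics/drawn.png

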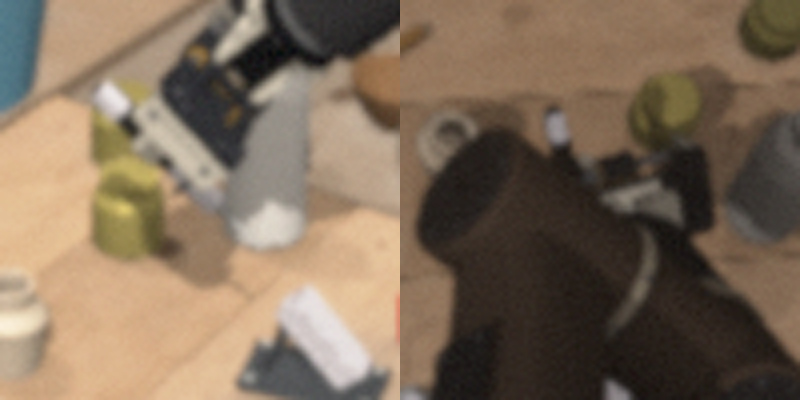

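Drawn out cleanly, with the sleeve empty at (320,340) in the left crop. The tail is at (100,88) left and (550,108) right. I'll use it to find how the stylus sits in the tool frame, then plan the move above the low post.

```bash
python3 - <<'E'
import pickle
from plant import r
from h import *
s=pickle.load(open("scene.pkl","rb"));t=pickle.load(open("top.pkl","rb"))
st=r.get_state();R0=R.from_euler("xyz",st["eef_rot"],degrees=True)
p,e=tri(s,(244.6,111.6),t,(317.1,136.6)); print(p,e,"tail in tool",R0.inv().apply(p-st["tcp_pos"]))
off=.0188
for tipz in(.095,):
  R1=tool(14,52);M=R1.as_matrix()
  for T in([.474,-.038,tipz],):
    tip_tool=np.array([.127,0,-off]); tcp=np.array(T)-M@tip_tool
    print("tcp",tcp,(R0.inv().apply(tcp-st["tcp_pos"])/.03).round(2),(R0.inv()*R1).as_rotvec(degrees=True))
E
```

```text
[ 0.68237251 -0.16470801  0.24168779] 0.006389362762278706 tail in tool [-0.06116772  0.00481821 -0.03538557]
tcp [ 0.564241   -0.01550039  0.18350293] [ 1.21  5.94 -1.48] [  0.0607072  -10.0640093   -0.05917858]
```

```bash
python3 -m crank '[{"xyz":[-0.2,0.8,-1.2],"delta_rot":[0,-2,0],"claw":1},{"xyz":[0,2,-1.6],"delta_rot":[0,-4,0],"claw":1},{"xyz":[0.3,3.2,-1.6],"delta_rot":[0,-6,0],"claw":1},{"xyz":[0.7,4.4,-1.4],"delta_rot":[0,-8,0],"claw":1},{"xyz":[0.9,5.4,-1.1],"delta_rot":[0,-10,0],"claw":1},{"xyz":[1.1,5.94,-0.94],"delta_rot":[0,-10,0],"claw":1},{"xyz":[1.1,5.94,-0.94],"delta_rot":[0,-10,0],"claw":1},{"xyz":[1.1,5.94,-0.94],"delta_rot":[0,-10,0],"claw":1}]' 55
python3 - <<'E'
from plant import r,optics
from h import *
a=optics.capture("scene");b=optics.capture("top")
st=r.get_state();p=st["tcp_pos"];M=R.from_euler("xyz",st["eef_rot"],degrees=True).as_matrix();print(st["joints"],st["moment"])
q=p+M@[.127,0,-.035];print(q)
print((proj(a,q)-[220,150])*5,(proj(b,q)-[230,150])*5+[400,0])
z=lambda i:cv2.resize(i,(400,400),interpolation=cv2.INTER_CUBIC)
cv2.imwrite("pics/hov.png",np.hstack([z(a["img"][150:230,220:300]),z(b["img"][150:230,230:310])]))
E
```

```text
time_s: 9.5
tcp_pos: [0.5783, -0.0138, 0.1731]
eef_rot: [179.9, 52.1, -166.0]
contact_force: [0.9, -0.6, -1.6]
gripper_width: 0.0156
gripper_force: 54.2
[ 11.5058687   -5.79844145 -41.41456004 -41.32536884  -3.06182098
 -47.22681552] [-0.70042065  2.82657076  0.00703118]
[ 0.47630844 -0.03995969  0.09487495]
[276.82200544 211.48776163] [670.13575225 278.62317234]
```

View pics/hov.png

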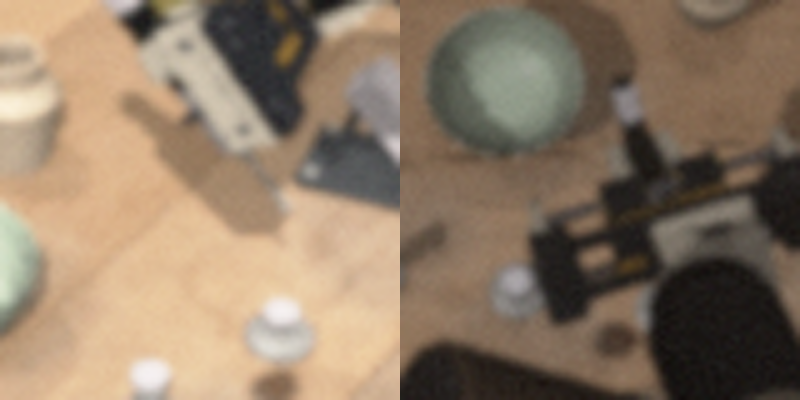

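The ball is visible in the left crop at (287,210), with the low cap at (280,310). In the top view the gripper hides both, so I'll align in the scene camera using the height from the arm.

```bash
cat >> h.py <<'E'
def plan(st,tip_tool,targets,yaw,t):
    R0=R.from_euler("xyz",st["eef_rot"],degrees=True);R1=tool(yaw,t)
    for T in targets:
        tcp=np.array(T)-R1.apply(tip_tool)
        print("tcp",tcp.round(4),"xyz",(R0.inv().apply(tcp-st["tcp_pos"])/.03).round(2),"rot",(R0.inv()*R1).as_rotvec(degrees=True).round(1))
E
python3 - <<'E'
import pickle
from plant import r
from h import *
s=pickle.load(open("scene.pkl","rb"))
st=r.get_state();R0=R.from_euler("xyz",st["eef_rot"],degrees=True)
e=onz(s,(277,191.6),.0949);tt=R0.inv().apply(e-st["tcp_pos"]);print(e,tt)
m=(tt+[.127,0,-.035])/2; print(m)
plan(st,tt,[[.468,-.038,.06],[.468,-.038,.042]],14,44)
E
```

```text
[ 0.47412957 -0.04560182  0.0949    ] [ 0.12911305 -0.00494648 -0.03776569]
[ 0.12805653 -0.00247324 -0.03638285]
tcp [ 0.5824 -0.0044  0.1225] xyz [1.22 0.3  1.2 ] rot [ 0.1  8.1 -0. ]
tcp [ 0.5824 -0.0044  0.1045] xyz [1.7  0.29 1.57] rot [ 0.1  8.1 -0. ]
```

```bash
python3 -m crank '[{"xyz":[0.6,0.15,0.6],"delta_rot":[0,4,0],"claw":1},{"xyz":[1.2,0.3,1.2],"delta_rot":[0,8,0],"claw":1},{"xyz":[1.7,0.3,1.57],"delta_rot":[0,8,0],"claw":1},{"xyz":[1.7,0.3,1.57],"delta_rot":[0,8,0],"claw":1},{"xyz":[1.7,0.3,1.57],"delta_rot":[0,8,0],"claw":1}]' 55
python3 - <<'E'
from plant import r,optics
from h import *
a=optics.capture("scene");b=optics.capture("top")
st=r.get_state();print(st["joints"],st["contact_force"])
z=lambda i,n=400:cv2.resize(i,(n,n),interpolation=cv2.INTER_CUBIC)
cv2.imwrite("pics/near.png",np.hstack([z(a["img"][180:230,250:300]),z(b["img"][170:220,240:290])]))
E
```

```text
time_s: 10.22
tcp_pos: [0.5834, -0.0083, 0.1009]
eef_rot: [179.4, 44.5, -166.1]
contact_force: [0.0, -0.5, -0.8]
gripper_width: 0.0155
gripper_force: 54.2
[ 14.72034694   2.71298335 -42.61832049 -35.24073554  -0.17463752
 -55.30126347] [ 0.00487266 -0.10030195 -0.67372657]
```

View pics/near.png

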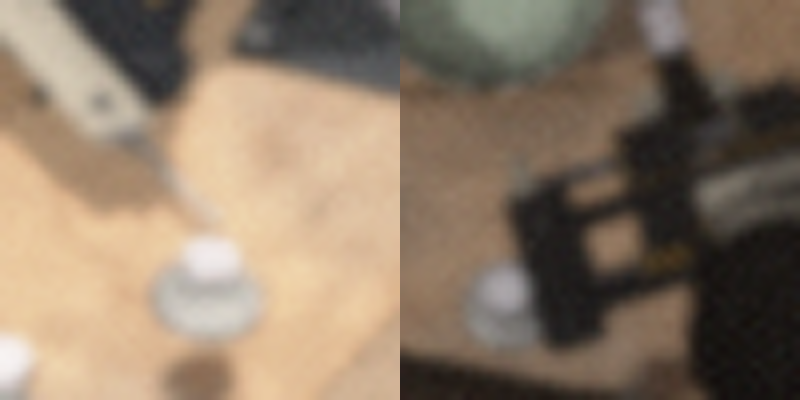

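The ball is just above the low cap: ball at (208,222) and cap top at (213,250) in the left crop. But joint 5 sits on its limit at -0.17°, so I'll ease off it with a smaller tilt.

```bash
python3 - <<'E'
import pickle
from plant import r
from h import *
s=pickle.load(open("scene.pkl","rb"))
st=r.get_state();R0=R.from_euler("xyz",st["eef_rot"],degrees=True)
tt=np.array([.1291,-.0049,-.0378]);q=st["tcp_pos"]+R0.apply(tt);print("pred tip",q,proj(s,q),"seen 275.6 207.3")
for z in(q[2],q[2]-.004,q[2]+.004):
  e=onz(s,(275.6,207.3),z);print(e,R0.inv().apply(e-st["tcp_pos"]))
print("cap",onz(s,(276.2,211.2),.025))
plan(st,tt,[[.468,-.038,.06],[.468,-.038,.045]],14,32)
E
```

```text
pred tip [ 0.4694721  -0.04175383  0.03748619] [276.41052309 207.55407603] seen 275.6 207.3
[ 0.47208043 -0.04129214  0.03748619] [ 0.12721584 -0.00510169 -0.0359491 ]
[ 0.47431933 -0.04535256  0.03348619] [ 0.12916989 -0.00962284 -0.03231033]
[ 0.46984153 -0.03723171  0.04148619] [ 0.1252618  -0.00058054 -0.03958787]
cap [ 0.46799357 -0.03967625  0.025     ]
tcp [ 0.5925 -0.0019  0.0964] xyz [-0.14  0.12  0.36] rot [ 0.6 12.5  0. ]
tcp [ 0.5925 -0.0019  0.0814] xyz [0.21 0.11 0.72] rot [ 0.6 12.5  0. ]
```

```bash
python3 -m crank '[{"xyz":[-0.4,0,-0.2],"delta_rot":[0,4,0],"claw":1},{"xyz":[-0.6,0,0],"delta_rot":[0,8,0],"claw":1},{"xyz":[-0.6,0,0],"delta_rot":[0,12,0],"claw":1},{"xyz":[-0.6,0,0],"delta_rot":[0,12,0],"claw":1},{"xyz":[-0.6,0,0],"delta_rot":[0,12,0],"claw":1}]' 55
python3 - <<'E'
import pickle
from plant import r
from h import *
st=r.get_state();R0=R.from_euler("xyz",st["eef_rot"],degrees=True);tt=np.array([.128,-.005,-.037])
print(st["joints"],st["moment"],"tip",st["tcp_pos"]+R0.apply(tt))
plan(st,tt,[[.469,-.039,.040],[.469,-.039,.032],[.469,-.039,.025]],14,32)
E
```

```text
time_s: 10.95
tcp_pos: [0.5959, -0.005, 0.1153]
eef_rot: [179.3, 32.4, -165.7]
contact_force: [-1.6, -1.2, -1.1]
gripper_width: 0.0154
gripper_force: 54.2
[  16.23824704    2.28778669  -54.74246033   28.12214136   -0.69087116
 -119.7490075 ] [-0.57856837  1.98924835 -0.04753312] tip [ 0.47331533 -0.04194685  0.077959  ]
tcp [ 0.5921 -0.0031  0.0765] xyz [0.78 0.08 1.04] rot [0.9 0.4 0.3]
tcp [ 0.5921 -0.0031  0.0685] xyz [0.92 0.08 1.26] rot [0.9 0.4 0.3]
tcp [ 0.5921 -0.0031  0.0615] xyz [1.05 0.07 1.46] rot [0.9 0.4 0.3]
```

```bash
python3 - <<'E'
from plant import r
for _ in range(2):
    s=r.get_state();print(s["time_s"],s["joints"].round(2),s["qd"].round(2),s["tcp_pos"].round(4),s["eef_rot"].round(2))
E
python3 -m crank '[{"xyz":[0,0,0],"delta_rot":[0,0,0],"claw":1},{"xyz":[0,0,0],"delta_rot":[0,0,0],"claw":1}]' 55
python3 - <<'E'
from plant import r
for _ in range(2):
    s=r.get_state();print(s["time_s"],s["joints"].round(2),s["qd"].round(2),s["tcp_pos"].round(4),s["eef_rot"].round(2))
E
```

```text
10.95 [  16.24    2.29  -54.74   28.12   -0.69 -119.75] [-0.64  0.14 -2.23  3.52 -0.46 -4.89] [ 0.5959 -0.005   0.1153] [ 179.29   32.36 -165.69]
10.95 [  16.24    2.29  -54.74   28.12   -0.69 -119.75] [-0.64  0.14 -2.23  3.52 -0.46 -4.89] [ 0.5959 -0.005   0.1153] [ 179.29   32.36 -165.69]
time_s: 11.2
tcp_pos: [0.5957, -0.006, 0.1145]
eef_rot: [179.2, 32.4, -165.9]
contact_force: [1.3, -0.3, -0.7]
gripper_width: 0.0153
gripper_force: 54.2
11.2 [  16.23    2.35  -54.66   27.61   -0.7  -119.42] [ 0.02  0.26  0.05  0.65  0.02 -0.72] [ 0.5957 -0.006   0.1145] [ 179.18   32.36 -165.92]
11.2 [  16.23    2.35  -54.66   27.61   -0.7  -119.42] [ 0.02  0.26  0.05  0.65  0.02 -0.72] [ 0.5957 -0.006   0.1145] [ 179.18   32.36 -165.92]
```

Joint 5 is pinned near zero because the tool heading lines up with the forearm. I'll turn the heading left so the wrist works away from that limit.

```bash
python3 - <<'E'
from plant import r
from h import *
st=r.get_state();tt=np.array([.128,-.005,-.037])
plan(st,tt,[[.469,-.039,.085]],28,34);plan(st,tt,[[.469,-.039,.085]],42,36)
plan(st,tt,[[.469,-.039,.085]],55,38)
E
```

```text
tcp [0.5786 0.0249 0.1259] xyz [ 0.05  1.15 -0.46] rot [ -6.8  -1.6 -11.7]
tcp [0.5588 0.0486 0.1303] xyz [ 0.35  2.08 -0.82] rot [-14.9  -3.4 -23.1]
tcp [0.5358 0.0652 0.1346] xyz [ 0.79  2.81 -1.25] rot [-22.8  -5.2 -33.5]
```

```bash
python3 -m crank '[{"xyz":[0,0.5,-0.4],"delta_rot":[-3.4,-0.8,-5.8],"claw":1},{"xyz":[0.05,1.15,-0.46],"delta_rot":[-6.8,-1.6,-11.7],"claw":1},{"xyz":[0.2,1.6,-0.64],"delta_rot":[-10.8,-2.5,-17.4],"claw":1},{"xyz":[0.35,2.08,-0.82],"delta_rot":[-14.9,-3.4,-23.1],"claw":1},{"xyz":[0.57,2.45,-1.03],"delta_rot":[-18.8,-4.3,-28.3],"claw":1},{"xyz":[0.79,2.81,-1.25],"delta_rot":[-22.8,-5.2,-33.5],"claw":1},{"xyz":[0.79,2.81,-1.25],"delta_rot":[-22.8,-5.2,-33.5],"claw":1},{"xyz":[0.79,2.81,-1.25],"delta_rot":[-22.8,-5.2,-33.5],"claw":1}]' 55
cat > look.py <<'E'
from plant import r,optics
from h import *
def look():
    st=r.get_state();R0=R.from_euler("xyz",st["eef_rot"],degrees=True);tt=np.array([.128,-.005,-.037])
    print(st["joints"].round(1),"tip",(st["tcp_pos"]+R0.apply(tt)).round(4),"F",st["contact_force"].round(2))
    return st,R0,tt
E
python3 - <<'E'
from look import *
st,R0,tt=look()
plan(st,tt,[[.469,-.039,.040],[.469,-.039,.033],[.469,-.039,.025]],55,38)
E
```

```text
time_s: 12.2
tcp_pos: [0.5374, 0.0647, 0.1345]
eef_rot: [-180.0, 38.1, -125.0]
contact_force: [-0.3, -0.1, -0.2]
gripper_width: 0.0158
gripper_force: 54.2
[ -0.7   5.1 -23.9 -44.4 -46.7  -7.1] tip [ 0.4706 -0.0393  0.0847] F [-0.3  -0.09 -0.17]
tcp [0.5358 0.0652 0.0896] xyz [0.94 0.05 1.17] rot [-0.   0.1 -0. ]
tcp [0.5358 0.0652 0.0826] xyz [1.08 0.05 1.35] rot [-0.   0.1 -0. ]
tcp [0.5358 0.0652 0.0746] xyz [1.25 0.05 1.56] rot [-0.   0.1 -0. ]
```

```bash
python3 -m crank '[{"xyz":[0.4,0,0.5],"delta_rot":[0,0,0],"claw":1},{"xyz":[0.8,0.05,1],"delta_rot":[0,0,0],"claw":1},{"xyz":[1.02,0.05,1.27],"delta_rot":[0,0,0],"claw":1},{"xyz":[1.02,0.05,1.27],"delta_rot":[0,0,0],"claw":1},{"xyz":[1.02,0.05,1.27],"delta_rot":[0,0,0],"claw":1}]' 55
python3 - <<'E'
from look import *
import pickle
st,R0,tt=look(); q=st["tcp_pos"]+R0.apply(tt)
a=optics.capture("scene");b=optics.capture("top")
print((proj(a,q)+.5-[250,180])*8,(proj(b,q)+.5-[260,185])*8+[400,0])
pickle.dump((a,b),open("near2.pkl","wb"))
z=lambda i,n=400:cv2.resize(i,(n,n),interpolation=cv2.INTER_CUBIC)
cv2.imwrite("pics/near2.png",np.hstack([z(a["img"][180:230,250:300]),z(b["img"][185:235,260:310])]))
E
```

```text
time_s: 12.82
tcp_pos: [0.5345, 0.066, 0.086]
eef_rot: [-180.0, 38.0, -124.9]
contact_force: [-0.5, 0.3, -0.3]
gripper_width: 0.0153
gripper_force: 54.2
[ -2.    9.4 -25.7 -48.8 -43.3   0.3] tip [ 0.4678 -0.0383  0.0364] F [-0.53  0.27 -0.25]
[213.89090799 233.15323755] [589.40963108 209.30578154]
```

View pics/near2.png

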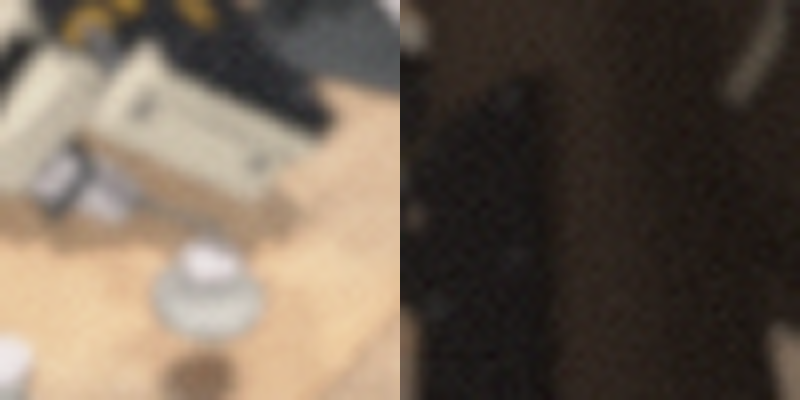

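The ball is at (213,232) in the left crop, right above the low cap centre at (211,254), and this agrees with the prediction of (214,233). I'll press straight down in steps while watching the force.

```bash
python3 -m crank '[{"xyz":[0.08,0,0.1],"delta_rot":[0,0,0],"claw":1},{"xyz":[0.15,0,0.19],"delta_rot":[0,0,0],"claw":1},{"xyz":[0.19,0,0.24],"delta_rot":[0,0,0],"claw":1},{"xyz":[0.23,0,0.3],"delta_rot":[0,0,0],"claw":1},{"xyz":[0.23,0,0.3],"delta_rot":[0,0,0],"claw":1},{"xyz":[0.23,0,0.3],"delta_rot":[0,0,0],"claw":1}]' 55
python3 - <<'E'
from look import *
look()
E
```

```text
time_s: 13.68
tcp_pos: [0.5342, 0.066, 0.0741]
eef_rot: [180.0, 38.0, -124.9]
contact_force: [0.6, 0.2, -0.4]
gripper_width: 0.0152
gripper_force: 54.2
[ -2.4  10.6 -25.9 -50.  -42.7   2.2] tip [ 0.4675 -0.0383  0.0245] F [ 0.57  0.16 -0.43]
```

```bash
for i in 1; do python3 -m crank '[{"xyz":[0.04,0,0.05],"delta_rot":[0,0,0],"claw":1},{"xyz":[0.04,0,0.05],"delta_rot":[0,0,0],"claw":1}]' 55; python3 -m crank '[{"xyz":[0.04,0,0.05],"delta_rot":[0,0,0],"claw":1},{"xyz":[0.04,0,0.05],"delta_rot":[0,0,0],"claw":1}]' 55; done
python3 - <<'E'
from look import *
import pickle
st,R0,tt=look(); print(st["moment"])
a=optics.capture("scene"); pickle.dump(a,open("press.pkl","wb"))
n=pickle.load(open("near2.pkl","rb"))[0]["img"].astype(int); s=pickle.load(open("scene.pkl","rb"))["img"].astype(int)
f=lambda im:im[202:222,268:286].mean(2).astype(int)
print(f(s));print(f(n));print(f(a["img"].astype(int)))
E
```

```text
time_s: 13.92
tcp_pos: [0.5342, 0.0659, 0.0721]
eef_rot: [-180.0, 38.0, -124.9]
contact_force: [-0.7, 0.6, 0.1]
gripper_width: 0.015
gripper_force: 54.2
time_s: 14.18
tcp_pos: [0.5343, 0.066, 0.0702]
eef_rot: [-180.0, 38.0, -124.9]
contact_force: [0.6, 0.4, 0.9]
gripper_width: 0.0154
gripper_force: 54.2
[ -2.6  11.  -26.  -50.4 -42.5   2.9] tip [ 0.4676 -0.0382  0.0206] F [0.61 0.41 0.95]
[-1.49493773  1.0432285  -0.03372246]
[[189 192 192 193 192 191 192 196 194 195 195 194 191 187 183 181 180 185]
 [188 190 191 192 190 192 192 192 195 196 196 194 192 191 189 189 188 190]
 [190 192 191 189 190 190 192 194 192 196 194 196 193 194 192 195 192 190]
 [191 191 190 191 191 191 190 192 191 195 195 195 196 196 196 194 195 192]
 [193 190 192 192 195 194 194 193 191 194 194 198 200 200 196 197 194 193]
 [190 192 194 195 195 196 196 195 193 193 196 199 198 200 198 197 195 195]
 [189 192 193 195 197 200 201 202 201 199 197 199 199 196 197 196 194 190]
 [188 189 192 192 197 202 212 213 215 211 206 201 196 195 193 193 190 188]
 [191 191 193 196 203 214 223 229 230 226 221 208 197 193 192 191 188 
[... 3132 characters left out ...]
144 143 147 152 156 169]
 [156 145 142 141 141 151 159 166 159 151 151 147 140 143 158 171 181 187]
 [171 163 162 158 158 166 175 181 174 161 151 143 142 151 170 182 192 200]
 [181 176 174 174 174 173 182 184 177 169 155 153 159 169 175 184 193 198]
 [182 178 183 184 180 180 179 184 185 176 173 174 182 185 181 186 190 195]
 [183 176 185 193 196 193 192 193 195 194 195 198 199 197 193 190 189 195]
 [182 175 187 195 202 205 206 204 205 207 210 208 207 202 197 191 191 192]
 [186 175 180 191 202 209 212 211 211 215 212 211 205 195 190 190 192 194]
 [185 177 178 184 194 202 205 205 207 208 207 204 189 184 184 189 192 195]
 [186 185 181 181 189 192 193 187 189 192 188 189 182 183 184 189 193 194]]
```

```bash
python3 -m crank '[{"xyz":[0.03,0,0.04],"delta_rot":[0,0,0],"claw":1},{"xyz":[0.03,0,0.04],"delta_rot":[0,0,0],"claw":1}]' 55; python3 -c "
from look import *
print(look()[0]['moment'])"; python3 -m crank '[{"xyz":[0.02,0,0.03],"delta_rot":[0,0,0],"claw":1},{"xyz":[0.02,0,0.03],"delta_rot":[0,0,0],"claw":1}]' 55; python3 -c "
from look import *
print(look()[0]['moment'])"
```

```text
time_s: 14.48
tcp_pos: [0.5343, 0.066, 0.0687]
eef_rot: [-180.0, 38.0, -124.9]
contact_force: [1.3, 1.2, 1.2]
gripper_width: 0.0157
gripper_force: 54.2
[ -2.6  11.2 -26.  -50.5 -42.4   3.2] tip [ 0.4676 -0.0382  0.0191] F [1.28 1.17 1.17]
[-1.28917516e+00  1.02088640e+00  1.27291189e-03]
time_s: 14.72
tcp_pos: [0.5343, 0.0661, 0.0677]
eef_rot: [-180.0, 38.0, -124.9]
contact_force: [0.5, 1.0, 1.5]
gripper_width: 0.0155
gripper_force: 54.2
[ -2.7  11.3 -26.  -50.6 -42.3   3.3] tip [ 0.4676 -0.0382  0.0181] F [0.53 0.97 1.51]
[-1.26874487  0.89747883 -0.06002512]
```

The force rises like a spring, about 2 N more, so the cap is down, but contact came 6.5 mm earlier than predicted. That means the tip offset needs correcting to about (.1215, .0015, -.040). I'll lift, recentre and press the low cap again with the corrected offset.

```bash
sed -i 's/\.128,-\.005,-\.037/.1215,.0015,-.040/' look.py; python3 - <<'E'
from look import *
st,R0,tt=look()
plan(st,tt,[[.464,-.032,.04],[.468,-.0395,.04],[.468,-.0395,.029],[.468,-.0395,.0245]],55,38)
E
```

```text
[ -2.7  11.3 -26.  -50.6 -42.3   3.3] tip [ 0.4642 -0.0318  0.0244] F [0.53 0.97 1.51]
tcp [0.5343 0.0657 0.0833] xyz [-0.31 -0.   -0.42] rot [ 0.  -0.   0.1]
tcp [0.5383 0.0582 0.0833] xyz [-0.21 -0.26 -0.5 ] rot [ 0.  -0.   0.1]
tcp [0.5383 0.0582 0.0723] xyz [ 0.02 -0.26 -0.21] rot [ 0.  -0.   0.1]
tcp [0.5383 0.0582 0.0678] xyz [ 0.11 -0.26 -0.09] rot [ 0.  -0.   0.1]
```

```bash
python3 -m crank '[{"xyz":[-0.2,0,-0.25],"delta_rot":[0,0,0],"claw":1},{"xyz":[-0.31,0,-0.42],"delta_rot":[0,0,0],"claw":1},{"xyz":[-0.21,-0.26,-0.5],"delta_rot":[0,0,0],"claw":1},{"xyz":[-0.21,-0.26,-0.5],"delta_rot":[0,0,0],"claw":1},{"xyz":[-0.21,-0.26,-0.5],"delta_rot":[0,0,0],"claw":1}]' 55;python3 -c "
from look import *
print(look()[0]['moment'])"
python3 -m crank '[{"xyz":[0.1,0,0.13],"delta_rot":[0,0,0],"claw":1},{"xyz":[0.23,0,0.29],"delta_rot":[0,0,0],"claw":1},{"xyz":[0.27,0,0.35],"delta_rot":[0,0,0],"claw":1},{"xyz":[0.32,0,0.41],"delta_rot":[0,0,0],"claw":1},{"xyz":[0.32,0,0.41],"delta_rot":[0,0,0],"claw":1},{"xyz":[0.32,0,0.41],"delta_rot":[0,0,0],"claw":1},{"xyz":[0.32,0,0.41],"delta_rot":[0,0,0],"claw":1}]' 55;python3 -c "
from look import *
print(look()[0]['moment'])"
```

```text
time_s: 15.35
tcp_pos: [0.538, 0.0579, 0.083]
eef_rot: [180.0, 38.0, -125.0]
contact_force: [0.0, -0.1, -0.9]
gripper_width: 0.0156
gripper_force: 54.2
[ -3.2  10.3 -25.1 -48.9 -44.    1.3] tip [ 0.4678 -0.0399  0.0398] F [ 0.04 -0.12 -0.92]
[-1.85054099  1.34460378  0.03154654]
time_s: 16.23
tcp_pos: [0.5383, 0.0582, 0.068]
eef_rot: [-180.0, 38.0, -124.9]
contact_force: [0.1, 1.4, 1.1]
gripper_width: 0.0153
gripper_force: 54.2
[ -3.7  11.8 -25.4 -50.4 -43.1   3.9] tip [ 0.4681 -0.0397  0.0247] F [0.08 1.44 1.11]
[-1.1969693   1.10006325  0.08818244]
```

The low cap is pressed: about 2 N above baseline, with contact at the expected height. Next is the middle post.

```bash
python3 - <<'E'
from look import *
st,R0,tt=look()
plan(st,tt,[[.468,-.0395,.075],[.4905,.0735,.080],[.4905,.0735,.060]],55,38)
E
```

```text
[ -3.7  11.8 -25.4 -50.4 -43.1   3.9] tip [ 0.4681 -0.0397  0.0247] F [0.08 1.44 1.11]
tcp [0.5383 0.0582 0.1183] xyz [-1.03  0.   -1.32] rot [ 0.  -0.   0.1]
tcp [0.5608 0.1712 0.1233] xyz [-3.91  1.54  0.71] rot [ 0.  -0.   0.1]
tcp [0.5608 0.1712 0.1033] xyz [-3.5   1.54  1.24] rot [ 0.  -0.   0.1]
```

```bash
python3 -m crank '[{"xyz":[-0.5,0,-0.65],"delta_rot":[0,0,0],"claw":1},{"xyz":[-1.03,0,-1.32],"delta_rot":[0,0,0],"claw":1},{"xyz":[-2,0.5,-0.65],"delta_rot":[0,0,0],"claw":1},{"xyz":[-3,1,0.05],"delta_rot":[0,0,0],"claw":1},{"xyz":[-3.91,1.54,0.71],"delta_rot":[0,0,0],"claw":1},{"xyz":[-3.5,1.54,1.24],"delta_rot":[0,0,0],"claw":1},{"xyz":[-3.5,1.54,1.24],"delta_rot":[0,0,0],"claw":1},{"xyz":[-3.5,1.54,1.24],"delta_rot":[0,0,0],"claw":1}]' 55
python3 - <<'E'
from look import *
import pickle
st,R0,tt=look();print(st["moment"])
plan(st,tt,[[.4905,.0735,.050],[.4905,.0735,.0445]],55,38)
# change mask: ball/stem end against the first picture
s=pickle.load(open("scene.pkl","rb"));a=optics.capture("scene");pickle.dump(a,open("mid.pkl","wb"))
print("pred ball px",proj(s,st["tcp_pos"]+R0.apply(tt)),"cap px",proj(s,[.4905,.0735,.045]))
for n,i in(("before",s["img"]),("now",a["img"])): print(n);print(i[212:228:1,242:260].mean(2).astype(int)[::2])
E
```

```text
time_s: 17.23
tcp_pos: [0.5609, 0.1706, 0.1032]
eef_rot: [-180.0, 38.0, -125.0]
contact_force: [-0.0, 0.2, 0.7]
gripper_width: 0.0153
gripper_force: 54.2
[ 14.    8.1 -25.4 -45.2 -34.7 -16. ] tip [0.4907 0.0727 0.06  ] F [-0.05  0.17  0.71]
[-1.77114849  1.31567949  0.01887472]
tcp [0.5608 0.1712 0.0933] xyz [0.19 0.02 0.27] rot [ 0. -0.  0.]
tcp [0.5608 0.1712 0.0878] xyz [0.3  0.02 0.42] rot [ 0. -0.  0.]
pred ball px [249.32745425 219.982166  ] cap px [249.10577112 224.01630381]
before
[[186 191 191 191 190 191 191 191 190 192 189 188 188 191 190 193 190 189]
 [191 187 190 190 191 192 189 193 191 191 190 193 190 190 190 190 192 193]
 [190 188 188 191 188 190 189 189 192 192 190 194 192 193 192 194 195 192]
 [186 187 186 187 187 187 190 192 194 192 193 190 194 194 193 194 196 196]
 [186 186 184 184 188 189 190 190 191 192 192 192 194 194 195 194 196 196]
 [187 188 189 191 199 209 220 224 225 223 216 207 196 194 194 194 197 197]
 [190 188 191 197 217 231 237 238 237 237 234 221 203 198 198 196 198 200]
 [185 189 191 196 208 220 228 231 231 228 213 191 185 194 200 199 197 197]]
now
[[183 184 186 184 186 186 186 182 166 151 141 153 170 170 164 165 172 179]
 [154 159 167 174 180 182 185 182 175 169 165 169 161 152 143 141 141 147]
 [132 133 135 141 147 156 162 168 173 171 167 154 146 136 137 137 138 139]
 [126 120 121 126 125 129 131 134 138 138 140 140 138 140 138 136 138 139]
 [134 131 129 127 124 126 128 123 127 131 136 138 138 140 136 138 139 144]
 [162 153 150 149 161 175 176 171 170 166 157 147 140 138 147 154 169 180]
 [187 186 186 192 206 221 226 225 225 224 212 189 169 171 185 193 197 200]
 [191 190 194 196 203 213 222 226 225 219 204 185 181 191 199 199 200 197]]
```

```bash
python3 -m crank '[{"xyz":[0.1,0.02,0.14],"delta_rot":[0,0,0],"claw":1},{"xyz":[0.19,0.02,0.27],"delta_rot":[0,0,0],"claw":1},{"xyz":[0.25,0.02,0.35],"delta_rot":[0,0,0],"claw":1},{"xyz":[0.3,0.02,0.42],"delta_rot":[0,0,0],"claw":1},{"xyz":[0.3,0.02,0.42],"delta_rot":[0,0,0],"claw":1},{"xyz":[0.3,0.02,0.42],"delta_rot":[0,0,0],"claw":1},{"xyz":[0.3,0.02,0.42],"delta_rot":[0,0,0],"claw":1}]' 55
python3 - <<'E'
from look import *
st,R0,tt=look();print(st["moment"])
plan(st,tt,[[.4905,.0735,.095],[.510,.1825,.095],[.510,.1825,.080]],55,38)
E
```

```text
time_s: 18.15
tcp_pos: [0.5608, 0.1721, 0.0878]
eef_rot: [-180.0, 38.0, -124.9]
contact_force: [0.4, 0.9, 1.5]
gripper_width: 0.0153
gripper_force: 54.2
[ 13.5   9.6 -25.7 -47.2 -33.8 -13.1] tip [0.4907 0.0743 0.0445] F [0.4  0.89 1.54]
[-1.37818518  1.10156689 -0.03336609]
tcp [0.5608 0.1712 0.1383] xyz [-1.02 -0.02 -1.34] rot [ 0.  -0.   0.1]
tcp [0.5803 0.2802 0.1383] xyz [-3.66  1.53  0.72] rot [ 0.  -0.   0.1]
tcp [0.5803 0.2802 0.1233] xyz [-3.35  1.53  1.12] rot [ 0.  -0.   0.1]
```

```bash
python3 -m crank '[{"xyz":[0.03,0,0.04],"delta_rot":[0,0,0],"claw":1},{"xyz":[0.03,0,0.04],"delta_rot":[0,0,0],"claw":1},{"xyz":[0.03,0,0.04],"delta_rot":[0,0,0],"claw":1}]' 55;python3 -c "
from look import *
print(look()[0]['moment'])"
```

```text
time_s: 18.52
tcp_pos: [0.5608, 0.1721, 0.0862]
eef_rot: [-180.0, 38.0, -124.9]
contact_force: [0.5, 1.2, 1.5]
gripper_width: 0.0152
gripper_force: 54.2
[ 13.4   9.7 -25.7 -47.4 -33.7 -12.8] tip [0.4907 0.0743 0.0429] F [0.52 1.16 1.51]
[-1.13067246  0.92912782  0.04969731]
```

The middle cap is pressed. Next is the tall post.

```bash
python3 -m crank '[{"xyz":[-0.5,0,-0.65],"delta_rot":[0,0,0],"claw":1},{"xyz":[-1.05,-0.02,-1.38],"delta_rot":[0,0,0],"claw":1},{"xyz":[-2,0.5,-0.65],"delta_rot":[0,0,0],"claw":1},{"xyz":[-3,1.1,0.1],"delta_rot":[0,0,0],"claw":1},{"xyz":[-3.7,1.53,0.68],"delta_rot":[0,0,0],"claw":1},{"xyz":[-3.38,1.53,1.08],"delta_rot":[0,0,0],"claw":1},{"xyz":[-3.38,1.53,1.08],"delta_rot":[0,0,0],"claw":1},{"xyz":[-3.38,1.53,1.08],"delta_rot":[0,0,0],"claw":1}]' 55
python3 - <<'E'
from look import *
st,R0,tt=look();print(st["moment"])
plan(st,tt,[[.510,.1825,.070],[.510,.1825,.0635]],55,38)
E
```

```text
time_s: 19.52
tcp_pos: [0.5802, 0.2797, 0.1229]
eef_rot: [180.0, 37.9, -125.0]
contact_force: [-0.0, -0.8, -0.2]
gripper_width: 0.015
gripper_force: 54.2
[ 30.1   8.5 -24.7 -36.2 -26.1 -36.5] tip [0.51   0.1819 0.0797] F [-0.02 -0.75 -0.24]
[-1.77389398  1.28742363 -0.03892998]
tcp [0.5803 0.2802 0.1133] xyz [0.18 0.01 0.26] rot [ 0.  -0.1  0. ]
tcp [0.5803 0.2802 0.1068] xyz [0.32 0.01 0.43] rot [ 0.  -0.1  0. ]
```

```bash
python3 -m crank '[{"xyz":[0.1,0.01,0.14],"delta_rot":[0,0,0],"claw":1},{"xyz":[0.18,0.01,0.26],"delta_rot":[0,0,0],"claw":1},{"xyz":[0.25,0.01,0.35],"delta_rot":[0,0,0],"claw":1},{"xyz":[0.33,0.01,0.44],"delta_rot":[0,0,0],"claw":1},{"xyz":[0.33,0.01,0.44],"delta_rot":[0,0,0],"claw":1},{"xyz":[0.33,0.01,0.44],"delta_rot":[0,0,0],"claw":1},{"xyz":[0.33,0.01,0.44],"delta_rot":[0,0,0],"claw":1}]' 55
python3 - <<'E'
from look import *
st,R0,tt=look();print(st["moment"])
plan(st,tt,[[.510,.1825,.12]],55,38)
E
```

```text
time_s: 20.4
tcp_pos: [0.5804, 0.2808, 0.1068]
eef_rot: [-180.0, 38.0, -124.9]
contact_force: [1.1, 1.7, 1.0]
gripper_width: 0.0152
gripper_force: 54.2
[ 29.5  10.  -24.8 -38.8 -25.1 -33.3] tip [0.5103 0.183  0.0635] F [1.13 1.73 0.95]
[-1.10864939  0.82298343 -0.03266825]
tcp [0.5803 0.2802 0.1633] xyz [-1.14 -0.01 -1.49] rot [0.  0.  0.1]
```

The tall cap is pressed. Now I lift clear and turn the stylus level, with the tool pointing down.

```bash
python3 -m crank '[{"xyz":[-0.4,0,-0.5],"delta_rot":[0,0,0],"claw":1},{"xyz":[-1.1,0,-1.4],"delta_rot":[0,0,0],"claw":1},{"xyz":[-1.8,0,-2.4],"delta_rot":[0,0,0],"claw":1},{"xyz":[-2.6,0,-3.4],"delta_rot":[0,8,0],"claw":1},{"xyz":[-3.4,0,-4.3],"delta_rot":[0,16,0],"claw":1},{"xyz":[-4.1,0,-5.2],"delta_rot":[0,24,0],"claw":1},{"xyz":[-4.1,0,-5.2],"delta_rot":[0,32,0],"claw":1},{"xyz":[-4.1,0,-5.2],"delta_rot":[0,38,0],"claw":1},{"xyz":[-4.1,0,-5.2],"delta_rot":[0,38,0],"claw":1},{"xyz":[-4.1,0,-5.2],"delta_rot":[0,38,0],"claw":1},{"xyz":[-4.1,0,-5.2],"delta_rot":[0,38,0],"claw":1}]' 55
python3 - <<'E'
from look import *
import pickle
st,R0,tt=look(); s=pickle.load(open("scene.pkl","rb"))
a=optics.capture("scene");b=optics.capture("top");pickle.dump((a,b),open("lev.pkl","wb"))
tail=np.array([-.0645,0,-.040])
for n,c in(("scene",a),("top",b)):
    t=pickle.load(open(n+".pkl","rb"))
    print(n,"tip",proj(c,st["tcp_pos"]+R0.apply(tt)),"tail",proj(c,st["tcp_pos"]+R0.apply(tail)))
# leave the caps as they were? compare the bench things with the first picture
d=cv2.absdiff(a["img"],s["img"]).max(2)
for n,(x,y) in dict(low=(276,212),mid=(250,224),tall=(221,238),bowl=(208,205),pot=(222,171),tin=(252,140),caddy=(160,298)).items(): print(n,d[y-6:y+7,x-6:x+7].mean().round(1))
E
```

```text
time_s: 21.78
tcp_pos: [0.5804, 0.2808, 0.3056]
eef_rot: [-180.0, 0.1, -125.0]
contact_force: [1.0, 0.2, -0.8]
gripper_width: 0.0154
gripper_force: 54.2
[ 43.1  15.1   6.9  -0.  -81.8 -78.1] tip [0.5096 0.182  0.3455] F [ 0.98  0.23 -0.84]
scene tip [218.37569541 150.85951369] tail [136.21747441 165.40556047]
top tip [215.58650667 185.44067543] tail [167.44719835 155.45468912]
low 4.2
mid 4.3
tall 4.4
bowl 17.5
pot 71.4
tin 4.1
caddy 4.6
```

```bash
python3 - <<'E'
import pickle,cv2,numpy as np
a,b=pickle.load(open("lev.pkl","rb"));s=pickle.load(open("scene.pkl","rb"));
d=cv2.GaussianBlur(cv2.absdiff(a["img"],s["img"]),(3,3),0).max(2)
print("scene x190-235,y138-162")
for y in range(138,162): print(y,''.join('#' if v>50 else '+' if v>18 else '.' for v in d[y,190:235]))
print("x122-165")
for y in range(150,180): print(y,''.join('#' if v>50 else '+' if v>18 else '.' for v in d[y,122:165]))
E
```

```text
scene x190-235,y138-162
138 +...........++#######################+.......
139 #+..........++#######################+.......
140 #+.........++########################+.......
141 ##+........++#######################++.......
142 ##+........++#######################++.......
143 ##++......++########################++.......
144 ##+.......++########################+........
145 ##+.......+#########################+........
146 ##+......++#########################++.......
147 #++.....++##########################++.......
148 +++.....++##########################++.......
149 +++.....++###########################+.......
150 +++....++#################++++#######+.......
151 #++++++++#############+++++++########++......
152 ++++++++##############+##############++......
153 +++++++###############################+......
154 +++###################################+......
155 ++####################################+......
156 ++####################################++.....
157 ######################################++.....
158 #######################################++....
159 ######################
[... 872 characters left out ...]
..+#############+###########
166 ................++############+############
167 ...............+++###########++############
168 ...............++#+########++++############
169 ................+++#######+++++############
170 ................+++######++++++######++++++
171 .................+++####+++++++++++++......
172 ...................+##+++..................
173 ....................+++....................
174 ...........................................
175 ...........................................
176 ...........................................
177 ...........................................
178 ...........................................
179 ...........................................
```

```bash
python3 -m crank '[{"xyz":[0,0,0],"delta_rot":[0,0,0],"claw":1},{"xyz":[0,0,0],"delta_rot":[0,0,0],"claw":1},{"xyz":[0,0,0],"delta_rot":[0,0,0],"claw":1},{"xyz":[0,0,0],"delta_rot":[0,0,0],"claw":1}]' 55 && python3 -c "
from plant import job
print(job.close_job())"
```

```text
time_s: 22.38
tcp_pos: [0.5807, 0.2815, 0.305]
eef_rot: [180.0, -0.0, -124.9]
contact_force: [-0.4, -0.4, -0.7]
gripper_width: 0.0154
gripper_force: 54.2
the job is handed in; nothing more can be done
None
```

I drew the stylus, pressed the low, middle and tall caps in that order (each judged about 3 mm down from force readings, the low one pressed twice to recentre), and handed the job in at 22.4 s with the stylus held still about 34 cm up and level to an estimated 1–2°; I could not confirm from the last picture that the bowl and clay pot had not moved, because the image had changed there, most likely from the arm covering them.

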